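# Shut the counted charge in and gather the leftovers in the tray's pouring corner

### The job

Three steel grinding cylinders for the mill are counted off in the side channel of the counting tray: shut the clear flap fully over them, so that they stay apart. Then take the tray by its handle and raise it, its cut pouring corner lowest, to a slope of about 30 degrees, so that the leftover cylinders all slide into that corner without spilling. Finish while holding the tray tilted like that, still in the gripper, ready for a colleague to take the leftovers out; leave the other things on the bench alone.

Things in the scene. Friction and masses are not known exactly. Their poses are not given: they have to be found in the camera images.
- tray: white plastic counting tray (small square tote), loose, 0.4 to 0.6 kg: 158 x 158 mm, walls 36 mm high, 4 mm thick, floor 4 mm thick. One corner is cut across for pouring; a handle sticks out of the opposite corner. Origin: underside, centre of the square; corners 112 mm from it. x points from handle to pouring corner (walls run at 45 degrees to x), y left, z up.
- handle (a point): middle of the handle, at [-155, 0, 30] mm in the tray's frame. The handle is a rounded white bar 16 mm wide (along tray y) and 18 mm high (21 to 39 mm above the bench), running level along tray x from -112 to -201 mm; free bench under it.
- pour_corner (a point): middle of the inside foot of the pouring corner's cut wall (52 mm long, square to tray x, only 26 mm high), at [82, 0, 4] mm in the tray's frame. The wall's outer bottom edge, at tray x = 86 mm, z = 0, is the line on which the tray turns when it is raised by the handle and this edge rests on the bench.
- channel (a point): middle of the floor of the counting channel, 40 mm wide, inside the rear left wall (from the handle's corner to the left corner), divided from the open floor by a 2 mm rib only. x points from the outer wall into the tray (tray x turned -45 degrees about z), y along the channel towards the left corner, z up. Outer wall's inside at x = -20 mm; channel from y = -58 (end wall) to +62 mm.
- flap (a joint): clear flap lid of the channel, 114 mm long, 46 mm wide; hinge along y at x = -22, z = +34 mm in the channel's frame. 0 = shut, level over the channel, its 29 mm downturned lip being the channel's inner wall; 1.57 = upright; starts at 1.6 to 2.0, leaning outward. A stiff hinge: it stays wherever it is left and yields to under 1 N at the free edge; no catch, no spring.
- flap_edge (a point): middle of the flap's free edge, on its outer face, 45 mm from the hinge axis (a thin finger tab 26 mm long stands out 7 mm beyond). With the flap shut it lies 39 mm above the bench; hinge axis 38 mm above the bench.
- counted_1: polished steel grinding cylinder, 12 mm across and 14 mm tall, 12 g, one of three that stand in the counting channel. Origin: centre of its underside, z along its axis.
- counted_2: polished steel grinding cylinder, 12 mm across and 14 mm tall, 12 g, one of three that stand in the counting channel. Origin: centre of its underside, z along its axis.
- counted_3: polished steel grinding cylinder, 12 mm across and 14 mm tall, 12 g, one of three that stand in the counting channel. Origin: centre of its underside, z along its axis.
- left_1: polished steel grinding cylinder, 12 mm across and 14 mm tall, 12 g, one of five left over on the open floor of the tray. It slides on the tray at slopes of about 6 to 10 degrees, along a wall at 45 degrees to the slope at up to 18. Origin: centre of its underside, z along its axis.
- left_2: polished steel grinding cylinder, 12 mm across and 14 mm tall, 12 g, one of five left over on the open floor of the tray. It slides on the tray at slopes of about 6 to 10 degrees, along a wall at 45 degrees to the slope at up to 18. Origin: centre of its underside, z along its axis.
- left_3: polished steel grinding cylinder, 12 mm across and 14 mm tall, 12 g, one of five left over on the open floor of the tray. It slides on the tray at slopes of about 6 to 10 degrees, along a wall at 45 degrees to the slope at up to 18. Origin: centre of its underside, z along its axis.
- left_4: polished steel grinding cylinder, 12 mm across and 14 mm tall, 12 g, one of five left over on the open floor of the tray. It slides on the tray at slopes of about 6 to 10 degrees, along a wall at 45 degrees to the slope at up to 18. Origin: centre of its underside, z along its axis.
- left_5: polished steel grinding cylinder, 12 mm across and 14 mm tall, 12 g, one of five left over on the open floor of the tray. It slides on the tray at slopes of about 6 to 10 degrees, along a wall at 45 degrees to the slope at up to 18. Origin: centre of its underside, z along its axis.
- beaker: clear beaker, 70 mm wide and 90 mm tall, a bystander to be left alone. Origin: centre of its underside.
- tape_roll: roll of tape lying flat, 66 mm across and 18 mm high, a bystander to be left alone. Origin: centre of its underside.
- timer: small white bench timer, 66 x 62 x 14 mm, a bystander to be left alone. Origin: centre of its underside.

How it is judged:
On the way, in this order (a step that is already met when the one before it is completed fails the run):
1. the flap is shut over the three counted cylinders while the tray still lies level (value of joint flap below 0.06 rad and angle between tray's own z axis and vertical below 0.12 rad and x of counted_1 in the frame of channel between -0.025 and 0.02 m and y of counted_1 in the frame of channel between -0.064 and 0.064 m and z of counted_1 in the frame of channel between -0.005 and 0.03 m and x of counted_2 in the frame of channel between -0.025 and 0.02 m and y of counted_2 in the frame of channel between -0.064 and 0.064 m and z of counted_2 in the frame of channel between -0.005 and 0.03 m and x of counted_3 in the frame of channel between -0.025 and 0.02 m and y of counted_3 in the frame of channel between -0.064 and 0.064 m and z of counted_3 in the frame of channel between -0.005 and 0.03 m), for 0.2 s.
2. the tray is tilted by its handle, flap shut (value of joint flap below 0.06 rad and angle between tray's own z axis and vertical above 0.4 rad and contact force between the fingers and tray above 1 N and distance between the grasp point and handle below 0.06 m), for 0.2 s.
At the end, for the whole second after the job is handed in: Tray held still by its handle (over 1 N, grasp within 60 mm of its middle), slope 0.40 to 0.75 rad, handle over 90 mm above the bench; flap shut (under 0.06 rad) over the three counted cylinders in the channel; the five others inside the tray within 60 mm of the pouring corner's inside foot (all of step 2 and angle between tray's own z axis and vertical below 0.75 rad and x of counted_1 in the frame of channel between -0.025 and 0.02 m and y of counted_1 in the frame of channel between -0.064 and 0.064 m and z of counted_1 in the frame of channel between -0.005 and 0.03 m and x of counted_2 in the frame of channel between -0.025 and 0.02 m and y of counted_2 in the frame of channel between -0.064 and 0.064 m and z of counted_2 in the frame of channel between -0.005 and 0.03 m and x of counted_3 in the frame of channel between -0.025 and 0.02 m and y of counted_3 in the frame of channel between -0.064 and 0.064 m and z of counted_3 in the frame of channel between -0.005 and 0.03 m and distance between each of left_1, left_2, left_3, left_4, left_5 and pour_corner below 0.06 m and x of each of left_1, left_2, left_3, left_4, left_5 in the frame of tray below 0.082 m and z of each of left_1, left_2, left_3, left_4, left_5 in the frame of tray above 0 m and height (world z) of handle above 0.09 m and linear speed of tray below 0.03 m/s); the arm keeps its last pose, push and grip.
It fails at once if the tray is tilted while its flap is open (angle between tray's own z axis and vertical above 0.2 rad and value of joint flap above 0.3 rad).
It fails at once if the beaker is moved by more than 3 cm (distance of beaker from where it was at the start of the episode above 0.03 m).
It fails at once if the tape roll is moved by more than 3 cm (distance of tape_roll from where it was at the start of the episode above 0.03 m).
It fails at once if the timer is moved by more than 3 cm (distance of timer from where it was at the start of the episode above 0.03 m).
It also fails if it takes over 54 s, if anything falls off the work surface, if the arm or the gripper's body presses on something with over 40 N, if the wrist force passes 120 N, or if a joint passes its speed limit or range.

### The arm

A 6-joint arm with a two-finger parallel gripper is mounted at the origin on a cart in front of the work surface, level with it; the furniture and walls round the work are solid. World frame = base frame: x ahead of the robot, y to its left, z up, the work surface at z = 0. Lengths are in m, angles in rad, forces in N, time in s.
With the tool pointing down it reaches from about 0.375 to 0.975 m from the base axis. Payload 3.8 kg.
Tool frame: the origin (TCP) lies between the finger pads; the fingertips stand 19 mm ahead of it and the grasp point (between the pads) is the TCP; z points along the fingers, y is the line along which they close (so a half turn about z gives the same grasp; the last joint's range is limited). The gripper opens to 88 mm and grips with 3 to 60 N. Pads are 18 mm wide; open, the fingers measure 123 mm over their backs; the gripper's body (75 mm by 187 mm) begins 45 mm behind the grasp point.
Start: joints at [-1.359, 0.264, 1.604, -0, 1.274, -0.037], TCP at [0.166, -0.654, 0.258] pointing down, gripper open.
Joint ranges: [-2.63, 2.63], [-0.94, 2.18], [0.31, 2.57], [-1.31, 4.45], [0, 2.66], [-2.55, 2.55]. Speed limits (rad/s): [2.57, 2.57, 3.14, 3.14, 3.14, 3.14].

### API

Orientations are given as [roll, pitch, yaw] about the fixed x, y, z axes, in that order (R = Rz(yaw) Ry(pitch) Rx(roll)).
In Python, from plant import r, viewer, look_for gives the robot as it stands.
- The arm moves only by the tool apply_moves, never from a script. Its arguments are lists of equal length, an entry for each row: "dr": the turn, a rotation vector about the tool's x, y, z in units of 4 degrees (1.0 is 4 degrees), a list of three; "dp": the shift along the tool's x, y, z in units of 2 cm (1.0 is 2 cm), a list of three; "grip": the opening, from -1 (shut) to 1 (fully open), so that 0 is half open. A call has 1 to 12 rows; each row shifts and turns the commanded pose from where the row before left it, along the tool's axes as they then stand; what a row does not reach is not made up. A row lasts 1/10 s, in which the tool goes at most 50 mm and 8.59 degrees, less where a joint would pass 70% of its speed; a pose out of reach is approached as far as the arm can. A call with a number of a shift or a turn outside -1 to 1 is refused whole. A call with a gripper value outside its range is refused whole. The fingers move at their own pace and stop on an object; the grip force is fixed at half the most. Time passes only in rows, so rows that do not move let the fingers close. It gives the time, the measured TCP pose, the force, the opening and the grip force at its end, in the units of the state.
- r.sense(): the state, without advancing time (a new reading comes with each control period).
- viewer.grab_frame(name): name is "scene" or "top"; returns (picture, depth): 400x640x3 uint8, red, green, blue; 400x640 float32, m along the optical axis (not along the pixel's ray), 0 where there is no reading.
- viewer.get_calibration(name): a dict with "mtx" (3x3 intrinsics, pixels), "k1" (the pictures are not rectified: a ray, as slopes to the right and down, at radius r is drawn at 1 + k1 r^2 times it, then the intrinsics apply), "rvec" (rotation vector, rad) and "tvec" (3), from world to camera coordinates, as OpenCV has them. Camera axes: x right, y down, z forward; pixel columns grow to the right and rows downward; lengths in m; the calibration is good to about 2 mm. A picture is of the moment at which its call begins. get_calibration takes no time and is no camera call.
- r.hand_in(): hands the job in; it is judged then, once.
Trained networks look in the newest picture that a camera, given by its name, has taken for a name from the list of things; names that differ only in an ending like _2 or _b are one class to them, and where a whole thing is asked for, a point or a joint stands for the part that bears it (a point fixed in the world has none). Each returns a list of dicts, best first, with "p" (0 to 1); they miss things now and then, are a little off and sometimes report something else, mostly with a low value. They report only what shows in the picture. A call takes as long as a camera call.
- look_for(camera, query): "centre" ([x, y, z] in m, in world coordinates, good to about 4 mm: the middle of the surface that is visible of it).
The state is a dict: "time": time; "joint_positions": joint angles; "qd": joint speeds; "joint_efforts": joint torques, N m; "tool_pos": TCP position; "ee_rot": TCP orientation; "force": force on the tool from outside, world axes, zero at the start; "moment": the same for the moment, N m; "finger_gap": finger opening in m; "grip_force": force on a finger pad.
Only numpy, scipy, OpenCV 4.12 (cv2) and the standard library are available. Lean on these libraries where they do the work, as an engineer would, in place of code of your own. Each camera call takes 0.05 s, during which the arm holds its last target. There are 200 camera calls.

## Working session

There is one attempt and no reset: what is moved stays moved. The work goes in short steps, Python scripts to look and compute and a tool call to move; the robot and the scene stay as the last step left them, time stands still between calls to the robot, and variables do not carry over. Pictures are saved under pics/ and viewed, at most 10 in all, crops included, and the job is handed in when it is done.

Besides the shell and the picture viewer there is one more tool, called after "Emit:" as name(argument=value, ...) on one line, values as JSON. apply_moves: Moves the arm, as the interface text tells. Its arguments: {"type":"object","properties":{"dr":{"type":"array","items":{"type":"array","items":{"type":"number","minimum":-1,"maximum":1}}},"dp":{"type":"array","items":{"type":"array","items":{"type":"number","minimum":-1,"maximum":1}}},"grip":{"type":"array","items":{"type":"number"}}},"required":["dr","dp","grip"]}

```bash
ls; mkdir -p pics; cat > h.py <<'E'
import numpy as np, cv2
from plant import r, viewer, look_for
def cal(n):
    c=viewer.get_calibration(n); R=cv2.Rodrigues(np.array(c['rvec'],float))[0]
    return np.array(c['mtx'],float),float(c['k1']),R,np.array(c['tvec'],float).ravel()
def proj(n,P):
    K,k1,R,t=cal(n); p=np.atleast_2d(P)@R.T+t; s=p[:,:2]/p[:,2:]
    s=s*(1+k1*(s**2).sum(1,keepdims=True)); return s@K[:2,:2].T+K[:2,2]
def ray(n,uv):
    K,k1,R,t=cal(n); d=(np.atleast_2d(uv)-K[:2,2])/[K[0,0],K[1,1]]; s=d.copy()
    for _ in range(20): s=d/(1+k1*(s**2).sum(1,keepdims=True))
    v=np.c_[s,np.ones(len(s))]@R; return -R.T@t,v   # origin, dirs (scaled to depth 1)
def onz(n,uv,z):
    o,v=ray(n,uv); return o+v*((z-o[2])/v[:,2:])
def dep(n,uv,d):
    o,v=ray(n,uv); return o+v*np.atleast_1d(d)[:,None]
E
python3 - <<'E'
from h import *
s=r.sense(); print({k:np.round(v,3) for k,v in s.items()})
for n in ("scene","top"):
    im,d=viewer.grab_frame(n); cv2.imwrite(f'pics/{n}0.png',im[...,::-1]); np.save(f'pics/{n}0.npy',d)
    print(n,np.round(ray(n,[[320,200]]),3))
    for q in ("tray","handle","pour_corner","channel","flap","flap_edge","counted_1","left_1","beaker","tape_roll","timer"):
        print(q,[(np.round(x['centre'],3).tolist(),round(x['p'],2)) for x in look_for(n,q)][:8])
E
```

```text
pics
{'time': np.float64(0.0), 'joint_positions': array([-1.359,  0.265,  1.605, -0.   ,  1.274, -0.037]), 'qd': array([ 0.   , -0.001, -0.002,  0.   ,  0.   , -0.001]), 'joint_efforts': array([ 2.0000e-03, -5.0211e+01, -3.5688e+01,  7.3000e-02,  2.9000e-02,
       -0.0000e+00]), 'tool_pos': array([ 0.166, -0.654,  0.256]), 'ee_rot': array([-3.139, -0.   ,  0.249]), 'force': array([-0.623,  0.171, -0.184]), 'moment': array([-0.03 , -0.021,  0.016]), 'grip_force': np.float64(0.0), 'finger_gap': np.float64(0.088)}Traceback (most recent call last):
  File "<stdin>", line 5, in <module>
    return _wrapfunc(a, 'round', decimals=decimals, out=out)
    return _wrapit(obj, method, *args, **kwds)
    conv = _array_converter(obj)
ValueError: setting an array element with a sequence. The requested array has an inhomogeneous shape after 1 dimensions. The detected shape was (2,) + inhomogeneous part.
```

```bash
python3 - <<'E'
from h import *
for n in ("scene","top"):
    im,d=viewer.grab_frame(n); cv2.imwrite(f'pics/{n}0.png',im[...,::-1]); np.save(f'pics/{n}0.npy',d)
    print(n,*[np.round(a,3) for a in ray(n,[[320,200]])])
    for q in ("tray","handle","pour_corner","channel","flap","flap_edge","counted_1","left_1","beaker","tape_roll","timer"):
        print(q,[(np.round(x['centre'],3).tolist(),round(x['p'],2)) for x in look_for(n,q)][:8])
print(r.sense()['time'])
E
```

```text
scene [-0.102  0.623  0.765] [[ 0.584 -0.535 -0.61 ]]
tray [([0.56, 0.076, 0.028], 0.74)]
handle [([0.565, 0.076, 0.028], 0.8)]
pour_corner [([0.56, 0.079, 0.03], 0.8)]
channel [([0.558, 0.075, 0.032], 0.62), ([0.544, 0.124, 0.081], 0.21)]
flap [([0.542, 0.119, 0.081], 0.78)]
flap_edge [([0.547, 0.123, 0.081], 0.75)]
counted_1 []
left_1 [([0.548, 0.125, 0.079], 0.57)]
beaker [([0.677, -0.328, 0.06], 0.84)]
tape_roll [([0.529, -0.354, 0.013], 0.56), ([0.545, 0.123, 0.081], 0.44)]
timer [([0.4, 0.334, 0.012], 0.58)]
top [0.356 0.013 1.286] [[ 0.176 -0.013 -0.984]]
tray [([0.579, 0.06, 0.005], 0.82)]
handle [([0.586, 0.061, 0.004], 0.86)]
pour_corner [([0.585, 0.061, 0.006], 0.86)]
channel [([0.586, 0.062, 0.003], 0.6), ([0.536, -0.364, 0.022], 0.57)]
flap [([0.55, 0.121, 0.089], 0.69)]
flap_edge [([0.586, 0.059, 0.003], 0.64)]
counted_1 [([0.531, -0.361, 0.017], 0.67)]
left_1 [([0.533, -0.361, 0.021], 0.29)]
beaker [([0.694, -0.348, 0.049], 0.57)]
tape_roll [([0.535, -0.363, 0.018], 0.78)]
timer [([0.403, 0.333, 0.016], 0.89)]
1.25
```

View pics/top0.png

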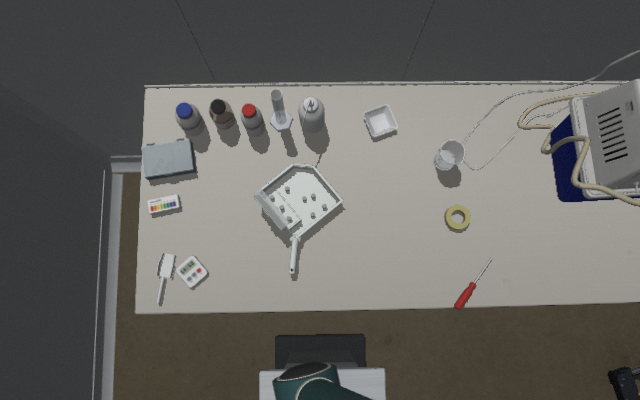

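View pics/scene0.png

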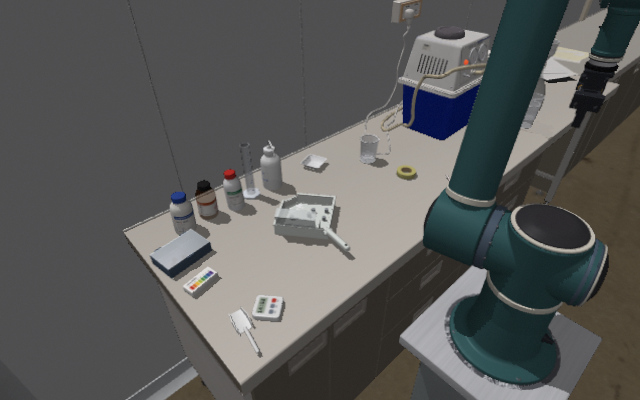

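The top view shows the tray at about (300,202), its handle running down to (293,270) and the flap upright along the left edge from (258,195) to (297,235). The pouring corner is up at about (305,168). In the scene view the tray is at (307,215) and the handle tip at (347,247).

```bash
python3 - <<'E'
from h import *
d=np.load('pics/top0.npy'); im=cv2.imread('pics/top0.png')
v,u=np.mgrid[150:285,240:350]; uv=np.c_[u.ravel(),v.ravel()].astype(float)
P=dep('top',uv,d[150:285,240:350].ravel()); 
ok=d[150:285,240:350].ravel()>0
print('bench z',np.median(P[ok][:300,2]))
H=P[ok&(P[:,2]>.02)&(P[:,2]<.06)&(uv[:,1]>238)&(uv[:,0]>285)&(uv[:,0]<303)]
c=H.mean(0); w=np.linalg.svd((H-c)[:,:2])[2][0]; s=(H-c)[:,:2]@w
print('handle',len(H),c.round(3),w.round(3),c[:2]+w*s.min(),c[:2]+w*s.max(),np.median(H[:,2]))
S=P[ok&(P[:,2]>.05)]; print('flap pts',len(S),S.min(0).round(3),S.max(0).round(3))
np.save('pics/S.npy',S)
c=im[150:285,240:350]; cv2.imwrite('pics/crop.png',cv2.resize(c,None,fx=4.4,fy=4.4,interpolation=cv2.INTER_CUBIC))
i2=cv2.imread('pics/scene0.png')[180:260,260:360]; cv2.imwrite('pics/crop2.png',cv2.resize(i2,None,fx=7,fy=7,interpolation=cv2.INTER_CUBIC))
E
```

```text
bench z 0.00127753079912174
handle 238 [0.438 0.067 0.038] [-0.992  0.123] [0.48019303 0.06150338] [0.39224221 0.07236756] 0.03845847730265117
flap pts 541 [0.5   0.075 0.052] [0.603 0.165 0.094]
```

View pics/crop.png

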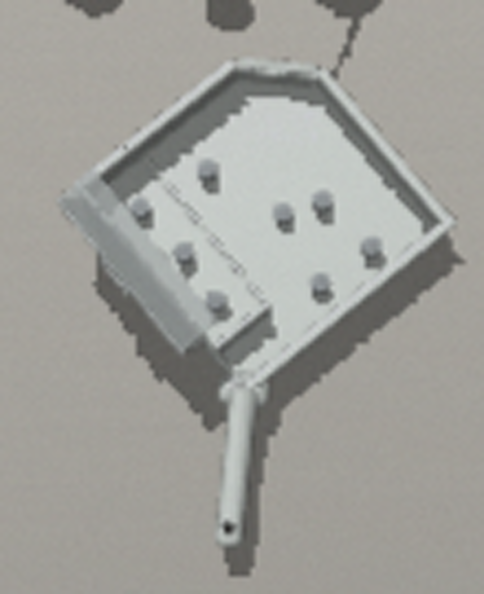

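View pics/crop2.png

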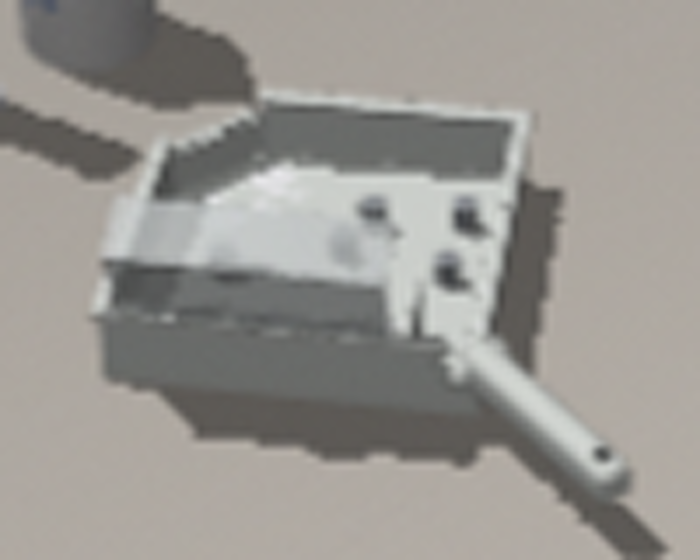

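Top crop: the outline is clear. Left corner is at crop (65,195), right corner (455,222), handle tip (228,540). Three cylinders stand in the channel, five on the open floor, and the flap leans outward. The scene crop agrees. Next I check the pose against corners in both views and find the flap angle.

```bash
cat >> h.py <<'E'
def tray(cx,cy,yaw):
    c,s=np.cos(yaw),np.sin(yaw); return np.array([[c,-s,0],[s,c,0],[0,0,1]]),np.array([cx,cy,0])
q=np.sqrt(.5); CR=np.array([[q,q,0],[-q,q,0],[0,0,1]]); CO=np.array([-29.7,48.1,4])/1000  # channel in tray
E
python3 - <<'E'
from h import *
R,t=tray(.5915,.0477,-.1235)
P=np.array([[0,112,36],[0,-112,36],[-201,0,39],[-112,0,39],[86,26,26],[86,-26,26]])/1000
W=P@R.T+t
print('top crop',((proj('top',W)-[240,150])*4.4).round(0).tolist()); print('scene crop',((proj('scene',W)-[260,180])*7).round(0).tolist())
S=np.load('pics/S.npy'); C=((S-t)@R-CO)@CR
print('ch frame',C.min(0).round(3),C.max(0).round(3))
A=C[(C[:,2]>.055)]; 
for lo in np.arange(.05,.095,.005):
    b=C[(C[:,2]>lo)&(C[:,2]<=lo+.005)]; print(lo.round(3),len(b),np.percentile(b[:,0],[5,50,95]).round(4) if len(b) else '',np.percentile(b[:,1],[2,98]).round(3) if len(b) else '')
print('channel pts world', (( (np.array([[-22,0,34],[-22,60,34]])/1000)@CR.T+CO)@R.T+t).round(3))
E
```

```text
top crop [[77.0, 182.0], [453.0, 221.0], [226.0, 543.0], [243.0, 389.0], [238.0, 60.0], [324.0, 69.0]]
scene crop [[93.0, 308.0], [526.0, 114.0], [615.0, 470.0], [475.0, 343.0], [164.0, 148.0], [262.0, 106.0]]
ch frame [-0.044 -0.057  0.048] [-0.012  0.057  0.09 ]
0.05 1 [-0.0305 -0.0305 -0.0305] [-0.055 -0.055]
0.055 1 [-0.0326 -0.0326 -0.0326] [-0.055 -0.055]
0.06 1 [-0.0342 -0.0342 -0.0342] [-0.057 -0.057]
0.065 1 [-0.0356 -0.0356 -0.0356] [0.001 0.001]
0.07 34 [-0.0411 -0.0384 -0.0285] [-0.056  0.049]
0.075 209 [-0.0406 -0.0338 -0.023 ] [-0.054  0.055]
0.08 220 [-0.0358 -0.0227 -0.014 ] [-0.054  0.055]
0.085 73 [-0.0297 -0.0165 -0.0134] [-0.055  0.052]
0.09 0  
channel pts world [[0.554 0.116 0.038]
 [0.602 0.153 0.038]]
```

Emit:
apply_moves(dr=[[0,0,-1],[0,0,-1],[0,0,-1],[0,0,-1],[0,0,-1],[0,0,-1],[0,0,-1],[0,0,-1],[0,0,-1],[0,0,-1],[0,0,-1],[0,0,-1]], dp=[[0,0,0],[0,0,0],[0,0,0],[0,0,0],[0,0,0],[0,0,0],[0,0,0],[0,0,0],[0,0,0],[0,0,0],[0,0,0],[0,0,0]], grip=[-1,-1,-1,-1,-1,-1,-1,-1,-1,-1,-1,-1])

```text
time: 2.45
tool_pos: [0.1662, -0.6542, 0.2577]
ee_rot: [-3.142, -0.0, 1.089]
force: [0.6, -0.7, 0.4]
finger_gap: 0.0004
grip_force: 0.0
```

Emit:
apply_moves(dr=[[0,0,-1],[0,0,-1],[0,0,-1],[0,0,-1],[0,0,-1],[0,0,-1],[0,0,-1],[0,0,-1],[0,0,-1],[0,0,-1],[0,0,-1],[0,0,-1]], dp=[[0,0,0],[0,0,0],[0,0,0],[0,0,0],[0,0,0],[0,0,0],[0,0,0],[0,0,0],[0,0,0],[0,0,0],[0,0,0],[0,0,0]], grip=[-1,-1,-1,-1,-1,-1,-1,-1,-1,-1,-1,-1])

```text
time: 3.65
tool_pos: [0.1662, -0.6542, 0.2577]
ee_rot: [-3.142, 0.0, 1.927]
force: [-0.3, -0.3, 0.6]
finger_gap: 0.0003
grip_force: 0.0
```

Emit:
apply_moves(dr=[[0,0,-1],[0,0,-1],[0,0,-1],[0,0,-1],[0,0,-0.4],[0,0,0]], dp=[[0,0,0],[0,0,0],[0,0,0],[0,0,0],[0,0,0],[0,0,0]], grip=[-1,-1,-1,-1,-1,-1])

```text
time: 4.25
tool_pos: [0.1662, -0.6542, 0.2577]
ee_rot: [3.142, -0.0, 2.231]
force: [-0.3, 1.4, 0.3]
finger_gap: 0.0005
grip_force: 0.0
```

Emit:
apply_moves(dr=[[0,0,0],[0,0,0],[0,0,0],[0,0,0],[0,0,0],[0,0,0],[0,0,0],[0,0,0],[0,0,0],[0,0,0],[0,0,0],[0,0,0]], dp=[[0.1,1,0],[0.1,1,0],[0.1,1,0],[0.1,1,0],[0.1,1,0],[0.1,1,0],[0.1,1,0],[0.1,1,0],[0.2,1,0],[0.2,1,0],[0.2,1,0],[0.2,1,0]], grip=[-1,-1,-1,-1,-1,-1,-1,-1,-1,-1,-1,-1])

```text
time: 5.45
tool_pos: [0.3373, -0.4801, 0.2578]
ee_rot: [3.142, 0.0, 2.232]
force: [0.1, 0.5, 0.4]
finger_gap: 0.0006
grip_force: 0.0
```

Emit:
apply_moves(dr=[[0,0,0],[0,0,0],[0,0,0],[0,0,0],[0,0,0],[0,0,0],[0,0,0],[0,0,0],[0,0,0],[0,0,0],[0,0,0],[0,0,0]], dp=[[0.2,1,0],[0.2,1,0],[0.2,1,0],[0.2,1,0],[0.2,1,0],[0.2,1,0],[0.2,1,0],[0.2,1,0],[1,1,0],[1,1,0],[1,1,0],[1,1,0]], grip=[-1,-1,-1,-1,-1,-1,-1,-1,-1,-1,-1,-1])

```text
time: 6.65
tool_pos: [0.457, -0.2439, 0.2578]
ee_rot: [3.141, 0.0, 2.232]
force: [0.4, 0.3, -0.6]
finger_gap: 0.0004
grip_force: 0.0
```

Emit:
apply_moves(dr=[[0,0,0],[0,0,0],[0,0,0],[0,0,0],[0,0,0],[0,0,0],[0,0,0],[0,0,0],[0,0,0],[0,0,0],[0,0,0]], dp=[[1,1,0],[1,1,0],[1,1,0],[1,1,0],[1,1,0],[1,1,0],[1,1,0],[1,1,0],[1,1,0],[1,1,0],[1,1,0]], grip=[-1,-1,-1,-1,-1,-1,-1,-1,-1,-1,-1])

```text
time: 7.75
tool_pos: [0.4951, 0.0648, 0.2579]
ee_rot: [3.141, 0.0, 2.232]
force: [0.6, 0.1, -0.0]
finger_gap: 0.0002
grip_force: 0.0
```

Emit:
apply_moves(dr=[[0,0,0],[0,0,0],[0,0,0],[0,0,0],[0,0,0],[0,0,0],[0,0,0],[0,0,0],[0,0,0],[0,0,0]], dp=[[0.65,1,0],[0.65,1,0],[0.65,1,0],[0.65,0.9,0],[0,0,1],[0,0,1],[0,0,1],[0,0,1],[0,0,1],[0,0,0]], grip=[-1,-1,-1,-1,-1,-1,-1,-1,-1,-1])

```text
time: 8.75
tool_pos: [0.5223, 0.1519, 0.1547]
ee_rot: [-3.136, -0.003, 2.232]
force: [-0.1, -0.5, -0.5]
finger_gap: 0.0004
grip_force: 0.0
```

Emit:
apply_moves(dr=[[0,0,0],[0,0,0],[0,0,0],[0,0,0],[0,0,0]], dp=[[0,0,0.8],[0,0,0.8],[0,0,0.8],[0,0,0.8],[0,0,0]], grip=[-1,-1,-1,-1,-1])

```text
time: 9.25
tool_pos: [0.5238, 0.1518, 0.0927]
ee_rot: [-3.139, -0.001, 2.232]
force: [-0.6, -0.0, 0.7]
finger_gap: 0.0006
grip_force: 0.0
```

```bash
python3 - <<'E'
from h import *
print(r.sense()['joint_positions'])
im,d=viewer.grab_frame('scene'); cv2.imwrite('pics/s1.png',cv2.resize(im[130:270,240:400,::-1],None,fx=4,fy=4,interpolation=cv2.INTER_CUBIC))
E
```

```text
[ 2.36471574e-01  1.84394707e-01  2.03064794e+00 -8.37783688e-07
  9.29569934e-01 -4.24466813e-01]
```

View pics/s1.png

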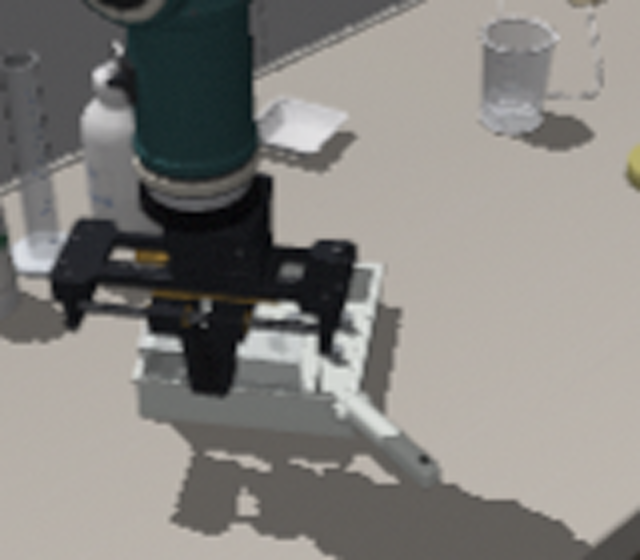

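The fingers stand just outside the flap at about (212,370), clear of the handle. Next I push the flap over.

Emit:
apply_moves(dr=[[0,0,0],[0,0,0],[0,0,0],[0,0,0],[0,0,0],[0,0,0],[0,0,0],[0,0,0],[0,0,0],[0,0,0],[0,0,0]], dp=[[-0.25,0,0],[-0.25,0,0],[-0.25,0,0],[-0.25,0,0],[-0.25,0,0],[-0.25,0,0],[-0.25,0,0],[-0.25,0,0],[-0.25,0,0],[-0.25,0,0],[0,0,0]], grip=[-1,-1,-1,-1,-1,-1,-1,-1,-1,-1,-1])

```text
time: 10.4
tool_pos: [0.5564, 0.1117, 0.0937]
ee_rot: [3.141, 0.0, 2.231]
force: [-0.6, -0.2, 0.1]
finger_gap: 0.0001
grip_force: 0.0
```

Emit:
apply_moves(dr=[[0,0,0],[0,0,0],[0,0,0],[0,0,0],[0,0,0],[0,0,0],[0,0,0],[0,0,0],[0,0,0],[0,0,0],[0,0,0]], dp=[[-0.2,0,0.1],[-0.2,0,0.1],[-0.18,0,0.14],[-0.18,0,0.14],[-0.13,0,0.16],[-0.13,0,0.16],[-0.09,0,0.18],[-0.09,0,0.18],[-0.05,0,0.18],[-0.05,0,0.18],[0,0,0]], grip=[-1,-1,-1,-1,-1,-1,-1,-1,-1,-1,-1])

```text
time: 11.5
tool_pos: [0.5714, 0.0916, 0.0626]
ee_rot: [-3.141, -0.001, 2.231]
force: [0.3, 0.2, -0.0]
finger_gap: 0.0005
grip_force: 0.0
```

Emit:
apply_moves(dr=[[0,0,0],[0,0,0],[0,0,0],[0,0,0]], dp=[[-0.05,0,0.1],[-0.05,0,0.1],[0,0,0.05],[0,0,0]], grip=[-1,-1,-1,-1])

```text
time: 11.9
tool_pos: [0.5732, 0.0904, 0.0597]
ee_rot: [3.141, -0.0, 2.231]
force: [-4.6, 0.3, 9.1]
finger_gap: 0.0002
grip_force: 4.3
```

Emit:
apply_moves(dr=[[0,0,0],[0,0,0],[0,0,0]], dp=[[0,0,0.05],[0,0,0.05],[0,0,0]], grip=[-1,-1,-1])

```text
time: 12.2
tool_pos: [0.5733, 0.0904, 0.0594]
ee_rot: [3.141, -0.0, 2.232]
force: [-7.9, 0.6, 19.4]
finger_gap: 0.0004
grip_force: 9.8
```

Emit:
apply_moves(dr=[[0,0,0],[0,0,0],[0,0,0],[0,0,0],[0,0,0],[0,0,0],[0,0,0],[0,0,0]], dp=[[0,0,-0.1],[0,0,-0.3],[0,0,-1],[0,0,-1],[0,0,-1],[0,0,-1],[0,0,-1],[0,0,-1]], grip=[-1,-1,-1,-1,-1,-1,-1,-1])

```text
time: 13.0
tool_pos: [0.573, 0.09, 0.1851]
ee_rot: [-3.142, 0.0, 2.231]
force: [0.7, -0.6, 0.7]
finger_gap: 0.0001
grip_force: 0.0
```

Emit:
apply_moves(dr=[[0,0,-1],[0,0,-1],[0,0,-1],[0,0,-1],[0,0,-1],[0,0,-1],[0,0,-1],[0,0,-1],[0,0,-1],[0,0,-1],[0,0,-1],[0,0,-0.25]], dp=[[0,-0.9,0],[0,-0.9,0],[0,-0.9,0],[0,-0.9,0],[0,-0.9,0],[0,-0.9,0],[0,-0.9,0],[0,0,0],[0,0,0],[0,0,0],[0,0,0],[0,0,0]], grip=[-1,-1,-1,-1,-1,-1,-1,-1,0,0,0,0])

```text
time: 14.2
tool_pos: [0.4926, -0.0054, 0.1843]
ee_rot: [-3.142, 0.0, 3.018]
force: [-0.5, -0.4, -0.5]
finger_gap: 0.0303
grip_force: 0.0
```

```bash
python3 - <<'E'
from h import *
s=r.sense();print(s['time'],s['tool_pos'],s['ee_rot'],s['joint_positions'])
o=[]
im,d=viewer.grab_frame('top'); np.save('pics/top2.npy',d); a=cv2.resize(im[150:285,240:350,::-1],None,fx=3.6,fy=3.6,interpolation=cv2.INTER_CUBIC)
im,d=viewer.grab_frame('scene'); np.save('pics/scene2.npy',d); b=cv2.resize(im[180:260,260:360,::-1],None,fx=4,fy=4,interpolation=cv2.INTER_CUBIC)
b=cv2.copyMakeBorder(b,0,a.shape[0]-b.shape[0],0,0,cv2.BORDER_CONSTANT); cv2.imwrite('pics/c2.png',np.hstack([a,b]))
E
```

```text
14.2 [ 0.4926245  -0.00535831  0.1843178 ] [-3.14156754e+00  1.28985160e-04  3.01784128e+00] [-6.14191882e-02 -2.34121764e-02  2.06499307e+00 -3.71394762e-05
  1.09988459e+00 -1.50844729e+00]
```

View pics/c2.png

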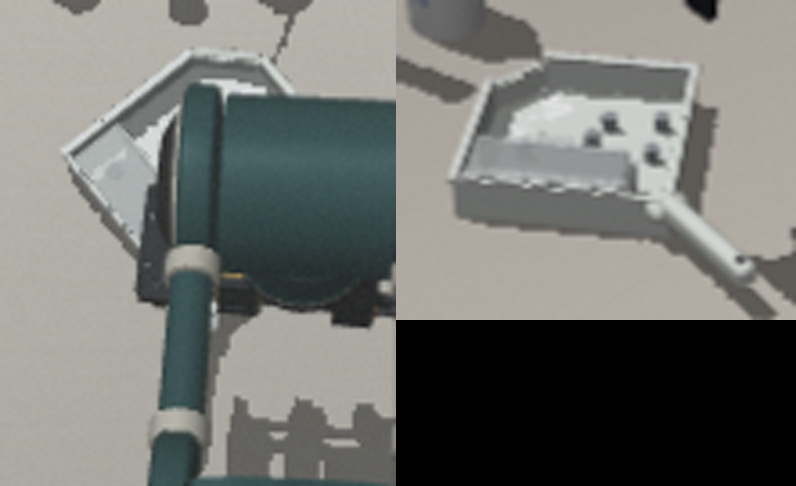

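Top view is hidden by the arm, but the left half of the shut flap shows. The scene view shows the flap lying level over the channel at (550,160) and the tray apparently unmoved. I check both in the depth.

```bash
python3 - <<'E'
from h import *
R,t=tray(.5915,.0477,-.1235)
v,u=np.mgrid[180:260,260:360]; uv=np.c_[u.ravel(),v.ravel()].astype(float)
for f in ('scene0','scene2'):
    d=np.load(f'pics/{f}.npy')[180:260,260:360].ravel(); P=dep('scene',uv,d); T=(P-t)@R
    h=T[(d>0)&(T[:,0]<-.12)&(T[:,0]>-.205)&(abs(T[:,1])<.02)&(T[:,2]>.02)]
    k=np.polyfit(h[:,0],h[:,1],1); print(f,'handle',len(h),h.mean(0).round(4),'slope',k.round(3),h[:,0].min().round(4),np.percentile(h[:,2],95).round(4))
    C=(T-CO)@CR; m=(d>0)&(C[:,0]>-.018)&(C[:,0]<.02)&(abs(C[:,1])<.05)&(C[:,2]>.02)&(C[:,2]<.06)
    if m.sum()>20:
        A=np.c_[C[m][:,:2],np.ones(m.sum())]; s=np.linalg.lstsq(A,C[m][:,2],rcond=None)[0]
        for _ in range(5):
            g=abs(A@s-C[m][:,2])<.003; s=np.linalg.lstsq(A[g],C[m][g][:,2],rcond=None)[0]
        print('flap plane',m.sum(),g.sum(),s.round(4),'at edge',(s@[.023,0,1]).round(4))
d=np.load('pics/top2.npy'); v,u=np.mgrid[150:285,240:350]; uv=np.c_[u.ravel(),v.ravel()].astype(float)
dd=d[150:285,240:350].ravel(); C=((dep('top',uv,dd)-t)@R-CO)@CR
m=(dd>0)&(C[:,0]>-.018)&(C[:,0]<.02)&(C[:,1]>0.02)&(C[:,1]<.05)&(C[:,2]>-.01)&(C[:,2]<.06)
print('top',m.sum(),[(round(a,3),np.median(C[m&(abs(C[:,0]-a)<.003)][:,2]).round(4)) for a in (-.015,-.009,-.003,.003,.009,.015)])
E
```

```text
scene0 handle 191 [-0.1644  0.0026  0.0359] slope [0.023 0.006] -0.2033 0.0416
scene2 handle 192 [-0.1642  0.0027  0.0358] slope [0.028 0.007] -0.2034 0.0408
flap plane 293 286 [-0.0047  0.0014  0.0367] at edge 0.0366
top 161 [(-0.015, np.float64(0.036)), (-0.009, np.float64(0.036)), (-0.003, np.float64(0.0369)), (0.003, np.float64(0.0378)), (0.009, np.float64(0.0365)), (0.015, np.float64(0.0364))]
```

Emit:
apply_moves(dr=[[0,0,0],[0,0,0],[0,0,0],[0,0,0],[0,0,0],[0,0,0],[0,0,0],[0,0,0],[0,0,0],[0,0,0]], dp=[[0.8,0.8,0],[0.8,0.8,0],[0.8,0.8,0],[0.75,0.84,0],[0,0,1],[0,0,1],[0,0,1],[0,0,1],[0,0,1],[0,0,0]], grip=[0.3,0.3,0.3,0.3,0.3,0.3,0.3,0.3,0.3,0.3])

```text
time: 15.3
tool_pos: [0.4357, 0.0666, 0.0818]
ee_rot: [-3.14, -0.006, 3.016]
force: [-0.4, 0.6, -1.2]
finger_gap: 0.0575
grip_force: 0.0
```

```bash
python3 - <<'E'
from h import *
s=r.sense();R,t=tray(.5915,.0477,-.1235);print(s['time'],(R.T@(np.array(s['tool_pos'])-t)).round(4),s['ee_rot'],s['joint_positions'].round(3) if hasattr(s['joint_positions'],'round') else s['joint_positions'])
E
```

```text
15.3 [-0.157  -0.0004  0.0818] [-3.14030825 -0.00558113  3.01593394] [ 0.095  0.011  2.248 -0.     0.888 -1.35 ]
```

Emit:
apply_moves(dr=[[0,0,0],[0,0,0],[0,0,0],[0,0,0],[0,0,0]], dp=[[0,0,0.6],[0,0,0.6],[0,0,0.6],[0,0,0.6],[0,0,0.15]], grip=[0.3,0.3,0.3,0.3,0.3])

```text
time: 15.8
tool_pos: [0.4369, 0.0667, 0.0316]
ee_rot: [-3.141, -0.003, 3.017]
force: [-0.3, 0.1, -0.3]
finger_gap: 0.0574
grip_force: 0.0
```

Emit:
apply_moves(dr=[[0,0,0],[0,0,0],[0,0,0],[0,0,0],[0,0,0],[0,0,0],[0,0,0],[0,0,0]], dp=[[0,0,0],[0,0,0],[0,0,0],[0,0,0],[0,0,0],[0,0,0],[0,0,0],[0,0,0]], grip=[0,-0.3,-0.6,-1,-1,-1,-1,-1])

```text
time: 16.6
tool_pos: [0.4385, 0.067, 0.0337]
ee_rot: [3.141, 0.001, 3.017]
force: [0.2, 0.8, 4.2]
finger_gap: 0.0157
grip_force: 30.0
```

```bash
python3 - <<'E'
from h import *
s=r.sense();R,t=tray(.5915,.0477,-.1235);p=R.T@(np.array(s['tool_pos'])-t);print(s['time'],p.round(4),s['ee_rot'],s['force'],s['grip_force'],s['finger_gap'])
# plan: rotate about pivot (86,0,0) by 2 deg steps; rows in tool axes (tool x = -tray x, y = tray y, z = -tray z at start)
piv=np.array([.086,0,0]); 
def pose(a): c,s_=np.cos(a),np.sin(a); M=np.array([[c,0,s_],[0,1,0],[-s_,0,c]]); return piv+M@(p-piv),M@np.diag([-1,1,-1])
for step,n in ((2,15),(2.5,12)):
  for i in range(n):
    a,b=np.radians(step*i),np.radians(step*(i+1)); (x0,A),(x1,B)=pose(a),pose(b)
    if i in(0,n-1): print(step,i,(A.T@(x1-x0)/.02).round(3), cv2.Rodrigues(A.T@B)[0].ravel().round(4)/np.radians(4), x1.round(3))
E
```

```text
16.6 [-0.1542  0.0003  0.0337] [3.14136124e+00 6.34943946e-04 3.01716416e+00] [0.21777941 0.83557718 4.21981238] 29.992936346679926 0.015733578846106704
2 0 [-0.066  0.    -0.418] [0.         0.49990568 0.        ] [-0.153  0.     0.042]
2 14 [-0.066  0.    -0.418] [0.         0.49990568 0.        ] [-0.105  0.     0.149]
2.5 0 [-0.085  0.    -0.522] [0.       0.624524 0.      ] [-0.152  0.     0.044]
2.5 11 [-0.085  0.    -0.522] [0.       0.624524 0.      ] [-0.105  0.     0.149]
```

Emit:
apply_moves(dr=[[0,0.25,0],[0,0.25,0],[0,0.25,0],[0,0.25,0],[0,0.25,0],[0,0,0]], dp=[[-0.03,0,-0.21],[-0.03,0,-0.21],[-0.03,0,-0.21],[-0.03,0,-0.21],[-0.03,0,-0.21],[0,0,0]], grip=[-1,-1,-1,-1,-1,-1])

```text
time: 17.2
tool_pos: [0.4427, 0.0663, 0.0547]
ee_rot: [3.141, -0.087, 3.016]
force: [-1.5, 0.4, -2.4]
finger_gap: 0.0158
grip_force: 30.0
```

Emit:
apply_moves(dr=[[0,0.125,0],[0,0.125,0],[0,0.125,0],[0,0.125,0],[0,0.125,0],[0,0.125,0],[0,0.125,0],[0,0.125,0],[0,0.125,0],[0,0.125,0],[0,0.125,0],[0,0.125,0]], dp=[[-0.016,0,-0.105],[-0.016,0,-0.105],[-0.016,0,-0.105],[-0.016,0,-0.105],[-0.016,0,-0.105],[-0.016,0,-0.105],[-0.016,0,-0.105],[-0.016,0,-0.105],[-0.016,0,-0.105],[-0.016,0,-0.105],[-0.016,0,-0.105],[-0.016,0,-0.105]], grip=[-1,-1,-1,-1,-1,-1,-1,-1,-1,-1,-1,-1])

```text
time: 18.4
tool_pos: [0.4491, 0.0655, 0.0788]
ee_rot: [3.142, -0.193, 3.017]
force: [2.0, 1.1, -2.7]
finger_gap: 0.016
grip_force: 29.9
```

Emit:
apply_moves(dr=[[0,0.125,0],[0,0.125,0],[0,0.125,0],[0,0.125,0],[0,0.125,0],[0,0.125,0],[0,0.125,0],[0,0.125,0],[0,0.125,0],[0,0.125,0],[0,0.125,0],[0,0.125,0]], dp=[[-0.016,0,-0.105],[-0.016,0,-0.105],[-0.016,0,-0.105],[-0.016,0,-0.105],[-0.016,0,-0.105],[-0.016,0,-0.105],[-0.016,0,-0.105],[-0.016,0,-0.105],[-0.016,0,-0.105],[-0.016,0,-0.105],[-0.016,0,-0.105],[-0.016,0,-0.105]], grip=[-1,-1,-1,-1,-1,-1,-1,-1,-1,-1,-1,-1])

```text
time: 19.6
tool_pos: [0.4586, 0.0643, 0.1023]
ee_rot: [3.142, -0.298, 3.017]
force: [0.8, 0.5, -2.5]
finger_gap: 0.0153
grip_force: 29.9
```

Emit:
apply_moves(dr=[[0,0.25,0],[0,0.25,0],[0,0.25,0],[0,0.25,0],[0,0.25,0],[0,0.25,0],[0,0.25,0],[0,0.25,0],[0,0,0]], dp=[[-0.03,0,-0.21],[-0.03,0,-0.21],[-0.03,0,-0.21],[-0.03,0,-0.21],[-0.03,0,-0.21],[-0.03,0,-0.21],[-0.03,0,-0.21],[-0.03,0,-0.21],[0,0,0]], grip=[-1,-1,-1,-1,-1,-1,-1,-1,-1])

```text
time: 20.5
tool_pos: [0.4756, 0.0622, 0.1323]
ee_rot: [3.141, -0.436, 3.017]
force: [-1.5, 0.6, -3.2]
finger_gap: 0.0155
grip_force: 29.9
```

Emit:
apply_moves(dr=[[0,0.25,0],[0,0.25,0],[0,0.25,0],[0,0.25,0],[0,0.25,0],[0,0,0],[0,0,0],[0,0,0],[0,0,0],[0,0,0]], dp=[[-0.03,0,-0.21],[-0.03,0,-0.21],[-0.03,0,-0.21],[-0.03,0,-0.21],[-0.03,0,-0.21],[0,0,0],[0,0,0],[0,0,0],[0,0,0],[0,0,0]], grip=[-1,-1,-1,-1,-1,-1,-1,-1,-1,-1])

```text
time: 21.5
tool_pos: [0.4868, 0.0607, 0.1493]
ee_rot: [-3.142, -0.523, 3.017]
force: [0.7, 0.9, -2.9]
finger_gap: 0.0156
grip_force: 29.9
```

```bash
python3 - <<'E'
from h import *
im,d=viewer.grab_frame('top'); np.save('pics/top3.npy',d); a=cv2.resize(im[150:285,240:350,::-1],None,fx=3.6,fy=3.6,interpolation=cv2.INTER_CUBIC)
im,d=viewer.grab_frame('scene'); np.save('pics/scene3.npy',d); b=cv2.resize(im[150:250,260:360,::-1],None,fx=4,fy=4,interpolation=cv2.INTER_CUBIC)
b=cv2.copyMakeBorder(b,0,a.shape[0]-b.shape[0],0,0,cv2.BORDER_CONSTANT); cv2.imwrite('pics/c3.png',np.hstack([a,b]))
E
```

```text
(no output)
```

View pics/c3.png

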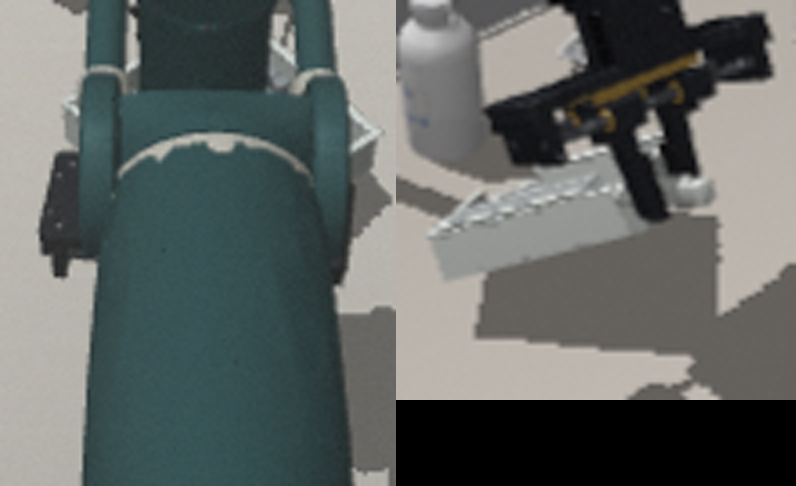

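The scene view shows the tray raised, its pouring corner down at about (440,270) and the handle gripped at (690,190). The arm hides the floor from above. I check slope, pivot line and flap from depth.

```bash
python3 - <<'E'
from h import *
s=r.sense(); from scipy.spatial.transform import Rotation as Ro
Rt=Ro.from_euler('xyz',s['ee_rot']).as_matrix()@np.diag([-1,1,-1]); to=np.array(s['tool_pos'])-Rt@np.array([-.1542,0,.0337])
print('pivot z',(to+Rt@[.086,0,0]).round(4),'handle',(to+Rt@[-.155,0,.03]).round(4))
for n,(a,b,c,e) in (('scene',(150,250,250,360)),('top',(150,285,240,350))):
    d=np.load(f'pics/{n}3.npy')[a:b,c:e].ravel(); v,u=np.mgrid[a:b,c:e]; uv=np.c_[u.ravel(),v.ravel()].astype(float)
    T=(dep(n,uv,d)-to)@Rt; C=(T-CO)@CR
    m=(d>0)&(C[:,0]>-.02)&(C[:,0]<.022)&(abs(C[:,1])<.056)&(C[:,2]>-.005)&(C[:,2]<.09)
    print(n,'flap',m.sum(),np.percentile(C[m][:,2],[2,10,50,90,98]).round(4) if m.sum() else '')
    w=(d>0)&(abs(C[:,0]+.024)<.006)&(abs(C[:,1])<.06)&(C[:,2]>-.02); print(' outer wall',w.sum(),np.percentile(C[w][:,2],[1,5,50,95,99]).round(4) if w.any() else '')
    f=(d>0)&(T[:,0]>.0)&(T[:,0]<.082)&(abs(T[:,1])<.08)&(C[:,0]>.03)&(T[:,2]>0)&(T[:,2]<.035); print(' inside pts',f.sum())
    g=T[f]; 
    for x in np.arange(0,.09,.01): 
        k=g[(g[:,0]>=x)&(g[:,0]<x+.01)]; print('  ',x.round(2),len(k),np.percentile(k[:,2],[10,50,90]).round(3) if len(k) else '',k[:,1].min().round(3) if len(k) else '',k[:,1].max().round(3) if len(k) else '')
for n in('scene','top'):
    for qn in('left_1','counted_1','flap'): print(n,qn,[(((np.array(x['centre'])-to)@Rt).round(3).tolist(),round(x['p'],2)) for x in look_for(n,qn)])
E
```

```text
pivot z [6.766e-01 3.700e-02 1.000e-04] handle [0.4843 0.0611 0.1465]
scene flap 106 [0.0229 0.027  0.0355 0.0361 0.0363]
 outer wall 561 [-0.0041 -0.0023  0.016   0.0348  0.0361]
 inside pts 129
   0.0 0   
   0.01 0   
   0.02 0   
   0.03 24 [0.007 0.019 0.031] -0.072 -0.058
   0.04 28 [0.011 0.023 0.033] -0.073 -0.053
   0.05 24 [0.021 0.028 0.034] -0.057 0.047
   0.06 17 [0.02  0.026 0.032] -0.045 0.04
   0.07 29 [0.022 0.026 0.033] -0.038 0.033
   0.08 7 [0.023 0.025 0.027] -0.026 0.023
top flap 1 [0.0338 0.0338 0.0338 0.0338 0.0338]
 outer wall 38 [-0.      0.0002  0.0227  0.037   0.0376]
 inside pts 97
   0.0 0   
   0.01 0   
   0.02 0   
   0.03 12 [0.017 0.026 0.034] 0.064 0.072
   0.04 6 [0.015 0.025 0.033] 0.065 0.069
   0.05 30 [0.009 0.018 0.03 ] -0.049 -0.029
   0.06 31 [0.012 0.019 0.031] -0.044 -0.03
   0.07 16 [0.017 0.028 0.034] -0.036 0.078
   0.08 2 [0.005 0.018 0.031] -0.028 0.073
scene left_1 [([-0.005, -0.409, -0.036], 0.6), ([-0.191, 0.263, -0.143], 0.34)]
scene counted_1 []
scene flap [([-0.04, 0.047, 0.034], 0.53)]
top left_1 []
top counted_1 []
top flap []
```

```bash
python3 - <<'E'
from h import *
im,_=viewer.grab_frame('top'); a=cv2.resize(im[150:195,255:350,::-1],None,fx=8,fy=8,interpolation=cv2.INTER_CUBIC)
cv2.imwrite('pics/c4.png',a)
s=r.sense(); from scipy.spatial.transform import Rotation as Ro
Rt=Ro.from_euler('xyz',s['ee_rot']).as_matrix()@np.diag([-1,1,-1]); to=np.array(s['tool_pos'])-Rt@np.array([-.1542,0,.0337])
P=np.array([[82,26,4],[82,-26,4],[76,-20,18],[76,0,18],[76,20,18],[82,0,4]])/1000@Rt.T+to
print(((proj('top',P)-[255,150])*8).round(0).tolist(), s['grip_force'],s['time'])
E
```

```text
[[316.0, 130.0], [470.0, 146.0], [452.0, 128.0], [392.0, 122.0], [333.0, 116.0], [393.0, 138.0]] 29.9396775662899 21.95
```

View pics/c4.png

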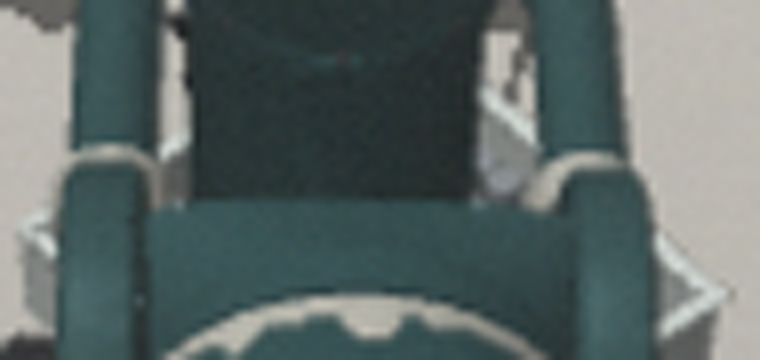

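A cylinder shows at (500,178) by the right wall. I locate it.

```bash
python3 - <<'E'
from h import *
s=r.sense(); from scipy.spatial.transform import Rotation as Ro
Rt=Ro.from_euler('xyz',s['ee_rot']).as_matrix()@np.diag([-1,1,-1]); to=np.array(s['tool_pos'])-Rt@np.array([-.1542,0,.0337])
o,v=ray('top',np.array([[500,178],[500,165],[500,195]])/8+[255,150])
O=(o-to)@Rt; V=v@Rt
for z in (.004,.011,.018): 
    X=O+V*((z-O[2])/V[:,2:]); print(z,X.round(4).tolist(),np.linalg.norm(X-[.082,0,.004],axis=1).round(4))
E
```

```text
0.004 [[0.069, -0.0374, 0.004], [0.0749, -0.0369, 0.004], [0.0612, -0.0381, 0.004]] [0.0396 0.0376 0.0434]
0.011 [[0.0624, -0.0376, 0.011], [0.0683, -0.0371, 0.011], [0.0547, -0.0383, 0.011]] [0.043  0.0402 0.0476]
0.018 [[0.0557, -0.0378, 0.018], [0.0616, -0.0373, 0.018], [0.0481, -0.0385, 0.018]] [0.0481 0.0447 0.0532]
```

```bash
python3 -c "
from h import *
print(r.hand_in())"
```

```text
the job is handed in; nothing more can be done
None
```

I shut the flap and handed the job in with the tray held by its handle at about 30 degrees, its pouring corner down on the bench. The arm hid most of the tray floor, so only one leftover cylinder could be seen, about 44 mm from the pouring corner's foot; I did not confirm the other four or see the counted ones after tilting, and the hand-in gave no verdict.

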